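# Slacken the left-hand nut of a grinding-wheel hub with a T-key

## Task

The square nut on the grinding-wheel hub has a left-hand thread: fit the T-key fully down over it, slacken it by half a turn (a little more is fine, three quarters of a turn is too much), and stand the key upright back in its wooden block. Never tighten the nut, be gentle when feeling the key onto it and while turning (never lean on it with more than about 30 N), keep the fingers off the nut and the wheel, and leave everything else on the bench where it is.

Things in the scene. Friction and masses are not known exactly. Their poses are not given: they have to be found in the camera images.
- stand: Blue round arbor stand (150 mm diameter foot, fixed to the bench) with a white grinding wheel (124 mm diameter, lying flat, top at 54 mm) and on it an aluminium flange (68 mm diameter, top at 62 mm). Origin under its centre, z up; the vertical axis through it is the nut's axis. Its yaw says nothing about the nut's flats.
- nut_top (a point): Centre of the top face of the square steel nut when tight, 78 mm above the bench. Nut 24 mm across flats, 16 mm tall (underside on the flange), top edge bevelled by 1.5 mm; corners notched. It rises 4 mm per turn of slackening and cannot come off; the point does not move. The point's yaw says nothing about the flats.
- nut (a joint): How far the nut has been slackened, rad: 0 = tight, as at the start; grows as the nut turns CLOCKWISE seen from above (left-hand thread: clockwise slackens, anticlockwise tightens); pi is half a turn. The direction of the flats is NOT measured and differs every time: see it by camera, or feel for it with the key held lightly on top and turned clockwise until it drops on. Friction about 0.25 N m.
- key: Steel T-handled socket key, 0.3 kg, upright in the block. Origin at its underside's centre, z up the shank, x along the T-bar. Socket 44.4 mm outside diameter, 30 mm tall; square bore 27 mm across, 14 mm deep, flats square to x and y: fits the nut four ways, 0.12 rad play each side. Fully on the tight nut its origin is 64 mm above the bench; resting on top of a nut it does not fit, 76 to 78 mm.
- key_bar (a point): Centre of the key's T-bar, 99 mm above the key's origin: bar 66 mm long (key's x), 14 mm wide (y), 24 mm tall, flat sides; grip it across its width. Below it the shank is 13 mm in diameter.
- block: Fixed wooden block 84 x 84 mm, 40 mm tall, with a round hole 53 mm in diameter in its top, 30 mm deep, where the key stands (the key's origin is then 10 mm above the bench). Origin under its centre, z up.
- tube: bystander: upright open steel tube, 52 mm outside diameter, 85 mm tall; origin at the centre of its underside
- bolt: bystander: dark bolt standing on its 22 mm hexagon head, 44 mm tall; origin under its centre
- can: bystander: plain aluminium drinks can, 66 mm diameter, 115 mm tall; origin under its centre
- drill: bystander: cordless drill standing on its battery, about 200 mm tall and 190 mm long; origin under the battery's centre
- knife: bystander: grey utility knife lying flat, 175 mm long, 18 mm high; origin under its handle's centre
- caliper: bystander: caliper lying flat, 225 mm long, 10 mm high; origin on its underside near the black slider
- bush: bystander: small brass bush, 44 mm outside diameter, 22 mm tall; origin under its centre
There are look-alikes about, which are no part of the job. Leave any pink or purple look-alike of the stand alone.

How it is judged:
By the outcome, as a careful person would: the job done as asked, in the order asked, and still so for the second after the job is handed in, with the robot touching nothing.
It also fails if it takes over 72 s, if anything falls off the work surface, if the arm or the gripper's body presses on something with over 40 N, if the wrist force passes 120 N, or if a joint passes its speed limit or range.

## Robot

A 6-joint arm with a two-finger parallel gripper is mounted at the origin on the work surface. World frame = base frame: x ahead of the robot, y to its left, z up, the work surface at z = 0. Lengths are in m, angles in degrees, forces in N, time in s.
With the tool pointing down it reaches from about 0.3 to 0.75 m from the base axis. Payload 8.5 kg.
Tool frame: the origin (TCP) lies midway between the tips of the shut fingers; the grasp point (between the pads) lies 19 mm behind it (env.hold_point_z is the distance from the TCP to the grasp point, in m); z points along the fingers, y is the line along which they close (so a half turn about z gives the same grasp; the last joint's range is limited). The gripper opens to 85 mm and grips with 20 to 120 N. Pads are 22 mm wide; open, the fingers measure 114 mm over their backs; the gripper's body (76 mm by 85 mm) begins 54 mm behind the grasp point. The pads swing forward as they close: fully open they stand 13 mm farther back than shut.
Start: joints at [-80.46, 21.807, 74.336, -0, 83.858, -12.336], TCP at [0.205, -0.51, 0.231] pointing down, gripper open.
Joint ranges: [-178.18, 178.18], [-50.72, 133.34], [12.68, 142.11], [-81.47, 261.47], [9.98, 163.14], [-165.26, 165.26]. Speed limits (degrees/s): [136.94, 136.94, 180, 180, 180, 180].

## Interface

Orientations are given as a 3x3 rotation matrix whose columns are the frame's x, y, z axes.
In Python, from rig import observe, get_image, camera_info, env gives the robot as it stands.
- The arm moves only by the tool drive_tool, never from a script. Its arguments are lists of equal length, an entry for each row: "offset": the shift along the tool's x, y, z in units of 40 mm (1.0 is 40 mm), a list of three; "turn": the turn, a rotation vector about the tool's x, y, z in units of 6 degrees (1.0 is 6 degrees), a list of three; "hand": the opening, from 0 (shut) to 1 (fully open). A call has exactly 10 rows; each row shifts and turns the commanded pose from where the row before left it, along the tool's axes as they then stand; what a row does not reach is not made up. A row lasts 1/8 s, in which the tool goes at most 62.5 mm and 10.7 degrees, less where a joint would pass 70% of its speed; a pose out of reach is approached as far as the arm can. A call is refused whole if a number of a shift passes 1 or a number of a turn 1, either way. A call with a gripper value outside its range is refused whole. The fingers move at their own pace and stop on an object; "newtons" is the grip in N (left out, the last holds). Time passes only in rows, so rows that do not move let the fingers close, or fill a call up. It gives the time, the measured TCP pose, the force, the opening and the grip force at its end, in the units of the state.
- observe(): the state, without advancing time (a new reading comes with each control period).
- get_image(name): name is "side" or "top" or "wrist"; returns the picture (480x640x3 uint8, blue, green, red); there is no depth.
- camera_info(name): a dict with "fx", "fy", "cx", "cy" (pixels), "world_to_cam" (4x4, takes a point from world to camera coordinates). Camera axes: x right, y down, z forward; pixel columns grow to the right and rows downward; lengths in m; the calibration is good to about 2 mm. A picture is of the moment at which its call begins: read the wrist's pose just before it. camera_info takes no time and is no camera call; for the wrist camera it gives the pose at the moment of the call.
- env.close_job(): hands the job in; it is judged then, once.
The state is a dict: "time_s": time; "q": joint angles; "qvel": joint speeds; "joint_efforts": joint torques, N m; "position": TCP position; "tool_rot": TCP orientation; "ft_force": force on the tool from outside, world axes, zero at the start; "wrist_torque": the same for the moment, N m; "grip_width": finger opening in m; "gripper_force": force on a finger pad.
Only numpy, scipy, OpenCV 4.12 (cv2) and the standard library are available. Lean on these libraries where they do the work, as an engineer would, in place of code of your own. Each camera call takes 0.05 s, during which the arm holds its last target. There are 200 camera calls.

## Working session

There is one attempt and no reset: what is moved stays moved. The work goes in short steps, Python scripts to look and compute and a tool call to move; the robot and the scene stay as the last step left them, time stands still between calls to the robot, and variables do not carry over. Pictures are saved under pics/ and viewed, at most 10 in all, crops included, and the job is handed in when it is done.

Besides the shell and the picture viewer there is one more tool, called as name(argument=value, ...) on one line, values as JSON. drive_tool: Moves the arm, as the interface text tells. Its arguments: {"type":"object","properties":{"offset":{"type":"array"},"turn":{"type":"array"},"hand":{"type":"array"},"newtons":{"type":"number"}},"required":["offset","turn","hand"]}

```bash
ls; mkdir -p pics; python3 - <<'E'
from rig import observe,get_image,camera_info,env
import cv2,numpy as np
s=observe();print(s)
for n in("top","side"):
    i=get_image(n);cv2.imwrite(f"pics/{n}0.png",i)
    c=camera_info(n);print(n,c)
print(env.hold_point_z)
E
```

```text
pics
{'time_s': 0.0, 'q': array([-8.04592351e+01,  2.18408041e+01,  7.43833579e+01, -7.82282013e-04,
        8.38557936e+01, -1.23381996e+01]), 'qvel': array([ 0.00754406, -0.05199255, -0.03257225, -0.04576365, -0.02136808,
        0.05966566]), 'joint_efforts': array([-1.30330747e-03, -4.48467028e+01, -2.31276995e+01, -2.37395470e-04,
        4.84433142e-03, -1.30041066e-06]), 'position': array([ 0.20488237, -0.51011936,  0.23072172]), 'tool_rot': array([[ 9.27972616e-01,  3.72648310e-01, -2.44688222e-04],
       [ 3.72648282e-01, -9.27971643e-01,  1.37393476e-03],
       [ 2.84930736e-04, -1.36615648e-03, -9.99999026e-01]]), 'ft_force': array([-0.15076698, -0.31826541, -0.57517787]), 'wrist_torque': array([ 0.03645229,  0.07272544, -0.02056259]), 'gripper_force': 0.0, 'grip_width': 0.08552332786813407}
top {'fx': 456.5401723739259, 'fy': 456.5401723739259, 'cx': 317.4385774772213, 'cy': 233.83938919812474, 'world_to_cam': array([[-0.01740556, -0.99983013,  0.00606301,  0.08705626],
       [-0.99400679,  0.016649  , -0.10804308,  0.4903423 ],
       [ 0.10792379, -0.00790723, -0.99412772,  1.17272671],
       [ 0.        ,  0.        ,  0.        ,  1.        ]])}
side {'fx': 615.2730276757555, 'fy': 615.2730276757555, 'cx': 324.2891556798207, 'cy': 238.80897444567213, 'world_to_cam': array([[-0.67014676, -0.74221644,  0.0042513 ,  0.40828472],
       [-0.37544626,  0.33403815, -0.86455689,  0.2285254 ],
       [ 0.64026824, -0.58097614, -0.50251697,  1.20599227],
       [ 0.        ,  0.        ,  0.        ,  1.        ]])}
0.0187
```

View pics/top0.png

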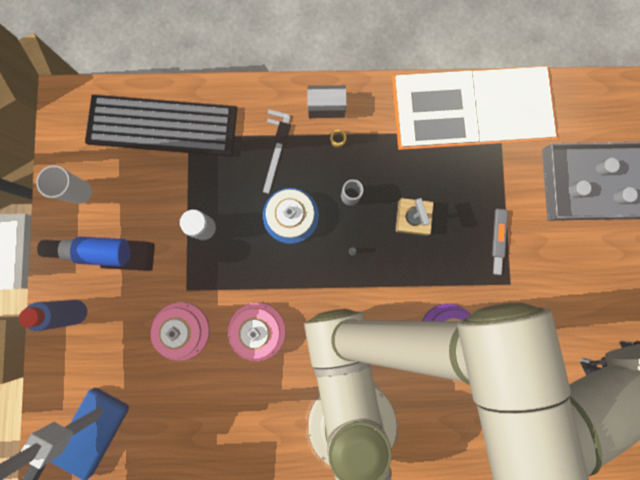

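View pics/side0.png

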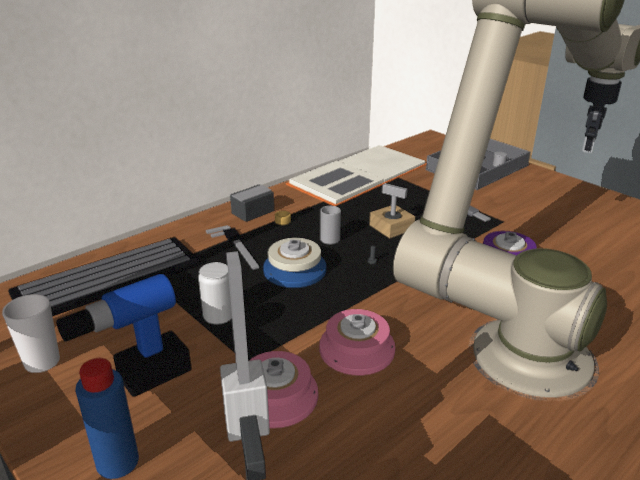

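Candidates for the stand: blue at top (290,214), pink at (180,332) and (256,332), purple at (447,315). Only the blue one fits the description. The key in its block is at (415,215). I'll confirm in a crop and measure.

```bash
cat > h.py <<'E'
import numpy as np,cv2
from rig import observe,get_image,camera_info,env
def ray(c,uv,z):
    M=c["world_to_cam"];R=M[:3,:3];o=-R.T@M[:3,3]
    d=R.T@np.array([(uv[0]-c["cx"])/c["fx"],(uv[1]-c["cy"])/c["fy"],1]);return o+d*(z-o[2])/d[2]
def proj(c,p):
    q=c["world_to_cam"]@np.r_[p,1];return np.array([c["fx"]*q[0]/q[2]+c["cx"],c["fy"]*q[1]/q[2]+c["cy"]])
def blobs(mask,amin=20):
    cs,_=cv2.findContours(mask.astype(np.uint8),cv2.RETR_EXTERNAL,cv2.CHAIN_APPROX_NONE)
    return sorted([c for c in cs if cv2.contourArea(c)>amin],key=cv2.contourArea,reverse=True)
E
python3 - <<'E'
from h import *
i=cv2.imread("pics/top0.png");c=camera_info("top")
cv2.imwrite("pics/crop1.png",cv2.resize(i[165:265,250:450],None,fx=4,fy=4,interpolation=cv2.INTER_CUBIC))
h=cv2.cvtColor(i,cv2.COLOR_BGR2HSV)
roi=np.zeros(i.shape[:2],bool);roi[150:280,240:340]=1
b=blobs(roi&(h[...,0]>95)&(h[...,0]<125)&(h[...,1]>120)&(h[...,2]>40))[0]
e=cv2.fitEllipse(cv2.convexHull(b));print("blue",e,ray(c,e[0],.02))
w=blobs(roi&(h[...,2]>150)&(h[...,1]<70))[0];e=cv2.fitEllipse(cv2.convexHull(w));print("wheel",e,ray(c,e[0],.054))
roi[:]=0;roi[185:245,385:445]=1
k=blobs(roi&(h[...,0]<30)&(h[...,1]>70)&(h[...,2]>90))[0];r=cv2.minAreaRect(k);print("block",r,ray(c,r[0],.04))
g=blobs(roi&(h[...,1]<40)&(h[...,2]>110))[0];r=cv2.minAreaRect(g);print("bar",r,ray(c,r[0],.121));bp=cv2.boxPoints(r);print([ray(c,p,.121)[:2].round(4) for p in bp])
E
```

```text
blue ((289.5904541015625, 215.3323974609375), (54.596466064453125, 55.211822509765625), 29.668012619018555) [0.54301995 0.15157478 0.02      ]
wheel ((289.25067138671875, 212.87359619140625), (48.041473388671875, 48.774784088134766), 26.057838439941406) [0.54431029 0.1505812  0.054     ]
block ((414.22186279296875, 216.11431884765625), (36.571311950683594, 34.76026916503906), 6.709837436676025) [ 0.5325767  -0.17465817  0.04      ]
bar ((418.75, 212.25001525878906), (26.879358291625977, 13.914020538330078), 71.56504821777344) [ 0.53018696 -0.16800709  0.121     ]
[array([ 0.5566, -0.1426]), array([ 0.567 , -0.1753]), array([ 0.5039, -0.1933]), array([ 0.4936, -0.1608])]
```

View pics/crop1.png

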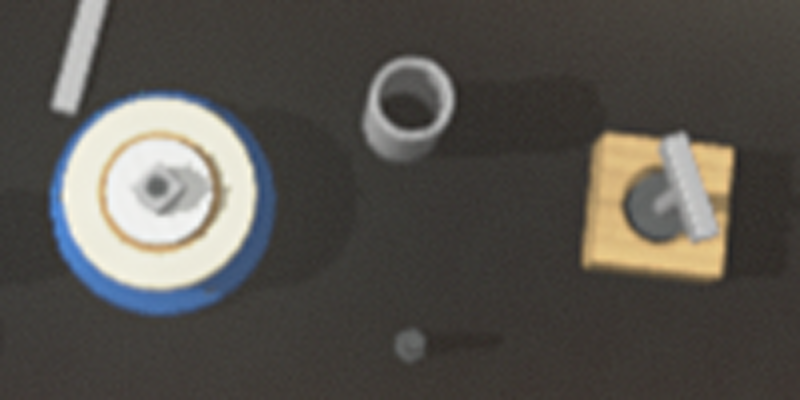

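The crop confirms it: the blue-footed stand with the white wheel has its nut at about full-frame pixel (289,212), and the key's T-bar in the block is at about (422,212).

```bash
python3 - <<'E'
from h import *
s=observe();c=camera_info("wrist");M=c["world_to_cam"]
o=-M[:3,:3].T@M[:3,3];print("cam in tool",s["tool_rot"].T@(o-s["position"]));print("axes in tool",(s["tool_rot"].T@M[:3,:3].T).round(3),c["fx"],c["cx"],c["cy"])
t=camera_info("top");print(ray(t,(422.5,211.8),.121),ray(t,(289.3,211.8),.078))
sd=camera_info("side")
E
```

```text
cam in tool [ 0.07064841 -0.00069579 -0.14233144]
axes in tool [[-0.   -0.96 -0.28]
 [ 1.   -0.    0.  ]
 [-0.   -0.28  0.96]] 373.6586149269461 324.93500368141633 239.7450292086621
[ 0.53114338 -0.17719135  0.121     ] [0.54329756 0.14914039 0.078     ]
```

```bash
cat >> h.py <<'E'
def rows(d,dyaw,n):
    "plan: world shift d (m), yaw change (deg, ccw) in n rows; prints offsets and turns in tool units"
    s=observe();R=s["tool_rot"];y=np.degrees(np.arctan2(R[1,0],R[0,0]))
    O=[]
    for k in range(n):
        a=np.radians(y+dyaw*k/n);ex=np.array([np.cos(a),np.sin(a),0]);ey=np.array([np.sin(a),-np.cos(a),0])
        v=np.array(d)/n/.04;O.append([round(float(v@ex),2),round(float(v@ey),2),round(float(-v[2]),3)])
    for k in range(0,n,10):print(str(O[k:k+10]).replace(" ",""))
    print("turnz",round(-dyaw/n/6,3),"yaw now",y.round(2))
E
python3 - <<'E'
from h import *
rows(np.array([.543,.149,.18])-observe()["position"],174,30)
E
```

```text
[[0.47,-0.4,0.042],[0.5,-0.36,0.042],[0.54,-0.3,0.042],[0.57,-0.25,0.042],[0.59,-0.19,0.042],[0.6,-0.13,0.042],[0.61,-0.07,0.042],[0.62,-0.0,0.042],[0.61,0.06,0.042],[0.61,0.12,0.042]]
[[0.59,0.18,0.042],[0.57,0.24,0.042],[0.54,0.3,0.042],[0.51,0.35,0.042],[0.47,0.4,0.042],[0.43,0.44,0.042],[0.38,0.49,0.042],[0.33,0.52,0.042],[0.28,0.55,0.042],[0.22,0.58,0.042]]
[[0.16,0.6,0.042],[0.1,0.61,0.042],[0.04,0.62,0.042],[-0.03,0.62,0.042],[-0.09,0.61,0.042],[-0.15,0.6,0.042],[-0.21,0.58,0.042],[-0.27,0.56,0.042],[-0.32,0.53,0.042],[-0.37,0.49,0.042]]
turnz -0.967 yaw now 21.88
```

drive_tool(offset=[[0.47,-0.4,0],[0.5,-0.36,0],[0.54,-0.3,0],[0.57,-0.25,0],[0.59,-0.19,0],[0.6,-0.13,0],[0.61,-0.07,0],[0.62,0,0],[0.61,0.06,0],[0.61,0.12,0]], turn=[[0,0,-0.97],[0,0,-0.97],[0,0,-0.97],[0,0,-0.97],[0,0,-0.97],[0,0,-0.97],[0,0,-0.97],[0,0,-0.97],[0,0,-0.97],[0,0,-0.97]], hand=[1,1,1,1,1,1,1,1,1,1])

```text
time_s: 1.35
position: [0.3175, -0.2895, 0.2311]
tool_rot: [[0.169, 0.986, -0.0], [0.986, -0.169, 0.001], [0.001, -0.0, -1.0]]
ft_force: [-0.1, -0.1, -0.6]
grip_width: 0.0855
gripper_force: 0.0
```

drive_tool(offset=[[0.59,0.18,0],[0.57,0.24,0],[0.54,0.3,0],[0.51,0.35,0],[0.47,0.4,0],[0.43,0.44,0],[0.38,0.49,0],[0.33,0.52,0],[0.28,0.55,0],[0.22,0.58,0]], turn=[[0,0,-0.97],[0,0,-0.97],[0,0,-0.97],[0,0,-0.97],[0,0,-0.97],[0,0,-0.97],[0,0,-0.97],[0,0,-0.97],[0,0,-0.97],[0,0,-0.97]], hand=[1,1,1,1,1,1,1,1,1,1])

```text
time_s: 2.6
position: [0.4292, -0.0691, 0.2311]
tool_rot: [[-0.749, 0.663, -0.001], [0.663, 0.749, 0.0], [0.001, -0.0, -1.0]]
ft_force: [-0.6, -0.3, -0.1]
grip_width: 0.085
gripper_force: 0.0
```

drive_tool(offset=[[0.16,0.6,0.12],[0.1,0.61,0.12],[0.04,0.62,0.12],[-0.03,0.62,0.12],[-0.09,0.61,0.12],[-0.15,0.6,0.12],[-0.21,0.58,0.12],[-0.27,0.56,0.12],[-0.32,0.53,0.12],[-0.37,0.49,0.12]], turn=[[0,0,-0.97],[0,0,-0.97],[0,0,-0.97],[0,0,-0.97],[0,0,-0.97],[0,0,-0.97],[0,0,-0.97],[0,0,-0.97],[0,0,-0.97],[0,0,-0.97]], hand=[1,1,1,1,1,1,1,1,1,1])

```text
time_s: 3.85
position: [0.5401, 0.152, 0.1828]
tool_rot: [[-0.958, -0.287, -0.001], [-0.287, 0.958, -0.0], [0.001, 0.0, -1.0]]
ft_force: [-0.3, -0.5, -0.6]
grip_width: 0.0854
gripper_force: 0.0
```

```bash
python3 - <<'E'
from h import *
s=observe();print(s["time_s"],s["position"],s["q"],np.abs(s["qvel"]).max())
c=camera_info("wrist");i=get_image("wrist");cv2.imwrite("pics/w1.png",i)
np.save("w1.npy",c["world_to_cam"]);print(proj(c,[.543,.149,.078]))
E
```

```text
3.85 [0.54013125 0.15199942 0.18279723] [ 3.63025753e+00  2.51644161e+01  7.72357622e+01 -1.22385270e-03
  7.76467422e+01 -1.03038808e+02] 28.15626814059926
[318.73326524 242.05290333]
```

View pics/w1.png

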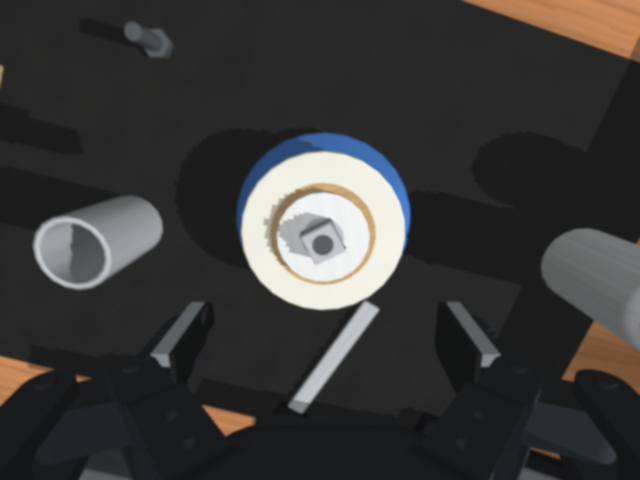

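The nut's top face shows near pixel (322,242) as a tilted square, with the arm still settling. I'll take a still picture and an enlarged crop.

```bash
python3 - <<'E'
from h import *
for k in range(8): i=get_image("wrist")
s=observe();print(s["time_s"],s["position"],np.abs(s["qvel"]).max())
c=camera_info("wrist");i=get_image("wrist");cv2.imwrite("pics/w2.png",i);np.save("w2.npy",c["world_to_cam"])
p=proj(c,[.543,.149,.078]);print(p);x,y=p.round().astype(int);x0,y0=x-40,y-35;print(x0,y0)
cv2.imwrite("pics/w2c.png",cv2.resize(i[y0:y0+60,x0:x0+80],None,fx=10,fy=10,interpolation=cv2.INTER_CUBIC))
h=cv2.cvtColor(i,cv2.COLOR_BGR2HSV)
b=[q for q in blobs((h[...,0]>95)&(h[...,0]<125)&(h[...,1]>120)&(h[...,2]>40))]
w=[q for q in blobs((h[...,2]>150)&(h[...,1]<70),2000) if cv2.pointPolygonTest(cv2.convexHull(q),(float(x),float(y)),False)>0][0]
e=cv2.fitEllipse(cv2.convexHull(w));print("wheel",e,ray(c,e[0],.054))
g=i[...,0].astype(int)
# flange: white low saturation inside
f=[q for q in blobs((h[...,2]>190)&(h[...,1]<18),200)]
for q in f[:4]: e=cv2.fitEllipse(cv2.convexHull(q));print("fl",e,ray(c,e[0],.062))
hole=[q for q in blobs((h[...,2]<110)&(np.hypot(*(np.indices(g.shape)-np.array([y,x])[:,None,None]))<18),15)]
for q in hole: m=cv2.moments(q);u=(m["m10"]/m["m00"],m["m01"]/m["m00"]);print("hole",u,m["m00"],ray(c,u,.078))
E
```

```text
4.3 [0.53987117 0.15064482 0.18358026] 0.2519870012779908
[320.60776868 242.46518701]
281 207
wheel ((323.9502258300781, 229.82919311523438), (157.9868621826172, 163.16444396972656), 87.46846008300781) [0.53979397 0.15040545 0.054     ]
fl ((323.9413757324219, 229.7247772216797), (155.2552032470703, 161.70521545410156), 89.54851531982422) [0.53767321 0.14980043 0.062     ]
fl ((339.0323486328125, 350.9446716308594), (16.599395751953125, 139.42747497558594), 36.359031677246094) [0.6313287  0.18992971 0.062     ]
fl ((74.71250915527344, 252.6878204345703), (63.47602462768555, 77.73009490966797), 121.55179595947266) [ 0.60690769 -0.02312594  0.062     ]
hole (323.5322009907997, 244.42958244869072) 235.5 [0.54379571 0.1513448  0.078     ]
hole (313.3446327683616, 227.90395480225988) 29.5 [0.53439285 0.14131948 0.078     ]
```

View pics/w2c.png

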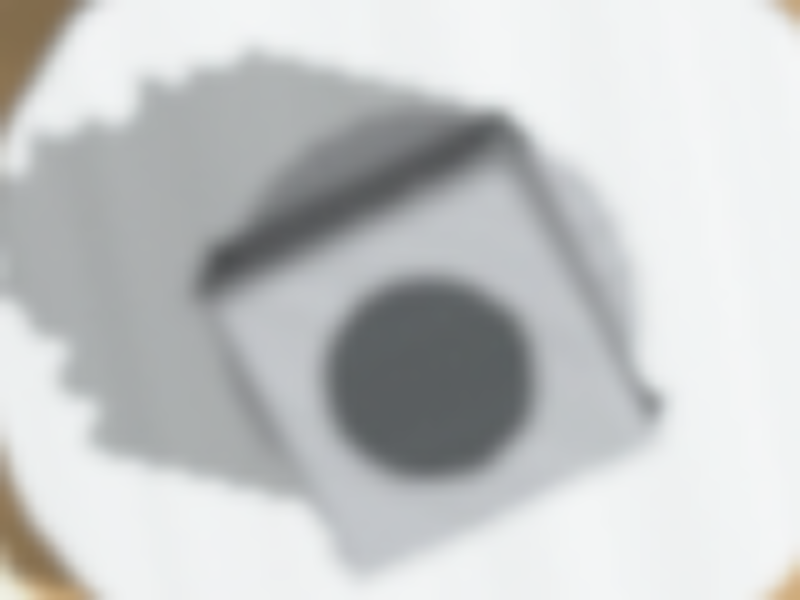

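```bash
python3 - <<'E'
from h import *
c=camera_info("wrist")
P=[ray(c,(281+(a-4.5)/10,207+(b-4.5)/10),.078)[:2] for a,b in [(215,300),(500,150),(650,430),(365,575)]]
P=np.array(P);print(P.round(4),P.mean(0))
for k in range(4):
    d=P[(k+1)%4]-P[k];print(np.degrees(np.arctan2(d[1],d[0])).round(1),np.hypot(*d).round(4))
rows(np.array([.531,-.176,.225])-observe()["position"],0,10)
E
```

```text
[[0.5425 0.1356]
 [0.5268 0.1514]
 [0.5431 0.1672]
 [0.559  0.1511]] [0.5428614  0.15134705]
134.9 0.0223
44.1 0.0227
-45.3 0.0226
-136.7 0.0226
[[0.25,-0.78,-0.104],[0.25,-0.78,-0.104],[0.25,-0.78,-0.104],[0.25,-0.78,-0.104],[0.25,-0.78,-0.104],[0.25,-0.78,-0.104],[0.25,-0.78,-0.104],[0.25,-0.78,-0.104],[0.25,-0.78,-0.104],[0.25,-0.78,-0.104]]
turnz 0.0 yaw now -163.59
```

drive_tool(offset=[[0.25,-0.78,-0.1],[0.25,-0.78,-0.1],[0.25,-0.78,-0.1],[0.25,-0.78,-0.1],[0.25,-0.78,-0.1],[0.25,-0.78,-0.1],[0.25,-0.78,-0.1],[0.25,-0.78,-0.1],[0.25,-0.78,-0.1],[0.25,-0.78,-0.1]], turn=[[0,0,0],[0,0,0],[0,0,0],[0,0,0],[0,0,0],[0,0,0],[0,0,0],[0,0,0],[0,0,0],[0,0,0]], hand=[1,1,1,1,1,1,1,1,1,1])

```text
time_s: 5.6
position: [0.5323, -0.1776, 0.2236]
tool_rot: [[-0.959, -0.283, 0.0], [-0.283, 0.959, -0.0], [-0.0, -0.0, -1.0]]
ft_force: [-0.1, 0.5, -0.1]
grip_width: 0.0854
gripper_force: 0.0
```

```bash
python3 - <<'E'
from h import *
for k in range(8): i=get_image("wrist")
s=observe();print(s["time_s"],s["position"],np.abs(s["qvel"]).max())
c=camera_info("wrist");i=get_image("wrist");cv2.imwrite("pics/w3.png",i)
p=proj(c,[.531,-.176,.121]);print(p);x,y=p.round().astype(int)
x0,y0=x-100,y-75;print(x0,y0)
cv2.imwrite("pics/w3c.png",cv2.resize(i[y0:y0+150,x0:x0+200],None,fx=4,fy=4,interpolation=cv2.INTER_CUBIC))
E
```

```text
6.0 [ 0.53257644 -0.17545917  0.22335418] 0.12033141318431552
[323.95273572 238.00429507]
224 163
```

View pics/w3c.png

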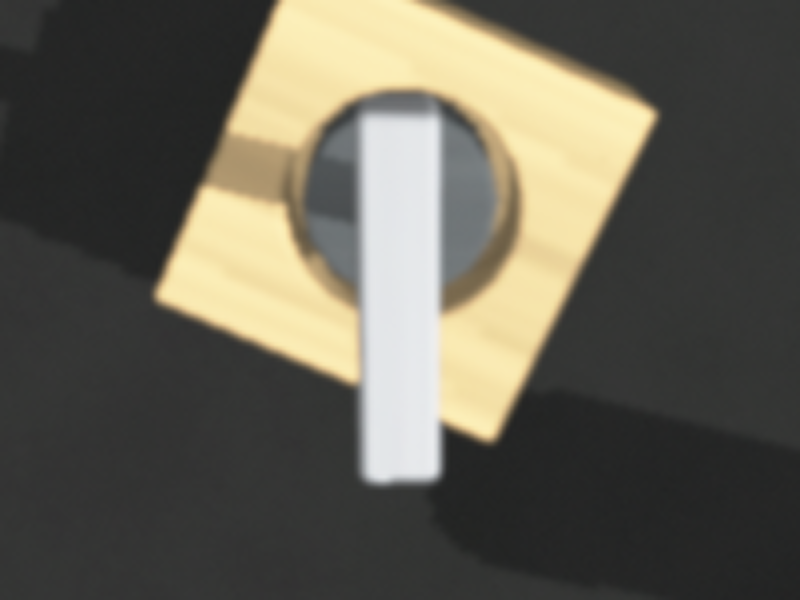

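The bar spans crop x 360–441, y 112–480 and is aligned with the tool. The block's opposite corners are at (658,112) and (155,297).

```bash
python3 - <<'E'
from h import *
i=cv2.imread("pics/w3.png");c=camera_info("wrist");h=cv2.cvtColor(i,cv2.COLOR_BGR2HSV)
roi=np.zeros(i.shape[:2],bool);roi[163:313,300:350]=1
g=blobs(roi&(h[...,1]<40)&(h[...,2]>180))[0];r=cv2.minAreaRect(g);b=cv2.boxPoints(r);W=np.array([ray(c,p,.121)[:2] for p in b]);print(r,W,W.mean(0))
for k in range(2):
    d=W[k+1]-W[k];print(np.degrees(np.arctan2(d[1],d[0])),np.hypot(*d))
C=[ray(c,(224+a/4,163+b/4),.04) for a,b in[(658,112),(155,297)]];print("block",C,np.mean(C,0))
s=observe();R=s["tool_rot"];print(np.degrees(np.arctan2(R[1,0],R[0,0])));d=np.r_[W.mean(0),0]-s["position"];print(R.T@d)
E
```

```text
((323.5, 237.0), (90.0, 19.0), 90.0) [[ 0.50269544 -0.19127863]
 [ 0.49914331 -0.17929425]
 [ 0.56024153 -0.16077946]
 [ 0.56405399 -0.17364208]] [ 0.53153357 -0.17624861]
106.50964161374408 0.012499717561435782
16.858549371747976 0.06384191054137271
block [array([ 0.49645422, -0.12761542,  0.04      ]), array([ 0.56864813, -0.22304078,  0.04      ])] [ 0.53255118 -0.1753281   0.04      ]
-163.46828652894158
[ 0.00122664 -0.00043948  0.22335021]
```

drive_tool(offset=[[0.03,-0.01,0.4],[0,0,0.4],[0,0,0.4],[0,0,0.4],[0,0,0.4],[0,0,0.4],[0,0,0.4],[0,0,0.3],[0,0,0.23],[0,0,0]], turn=[[0,0,0],[0,0,0],[0,0,0],[0,0,0],[0,0,0],[0,0,0],[0,0,0],[0,0,0],[0,0,0],[0,0,0]], hand=[1,1,1,1,1,1,1,1,1,1])

```text
time_s: 7.3
position: [0.5314, -0.1768, 0.0897]
tool_rot: [[-0.959, -0.284, -0.001], [-0.284, 0.959, 0.0], [0.001, 0.001, -1.0]]
ft_force: [0.1, -0.3, -0.5]
grip_width: 0.0852
gripper_force: 0.0
```

drive_tool(offset=[[0,0,0],[0,0,0],[0,0,0],[0,0,0],[0,0,0],[0,0,0],[0,0,0],[0,0,0],[0,0,0],[0,0,0]], turn=[[0,0,0],[0,0,0],[0,0,0],[0,0,0],[0,0,0],[0,0,0],[0,0,0],[0,0,0],[0,0,0],[0,0,0]], hand=[0,0,0,0,0,0,0,0,0,0], newtons=80)

```text
time_s: 8.55
position: [0.5318, -0.1771, 0.0904]
tool_rot: [[-0.959, -0.284, 0.001], [-0.284, 0.959, -0.0], [-0.001, -0.001, -1.0]]
ft_force: [-0.3, -0.2, 5.4]
grip_width: 0.013
gripper_force: 79.0
```

drive_tool(offset=[[0,0,-0.1],[0,0,-0.2],[0,0,-0.3],[0,0,-0.3],[0,0,-0.4],[0,0,-0.4],[0,0,-0.4],[0,0,-0.4],[0,0,-0.3],[0,0,0]], turn=[[0,0,0],[0,0,0],[0,0,0],[0,0,0],[0,0,0],[0,0,0],[0,0,0],[0,0,0],[0,0,0],[0,0,0]], hand=[0,0,0,0,0,0,0,0,0,0])

```text
time_s: 9.8
position: [0.5318, -0.1772, 0.2031]
tool_rot: [[-0.959, -0.284, 0.002], [-0.284, 0.959, -0.001], [-0.001, -0.001, -1.0]]
ft_force: [-0.0, 0.5, -3.4]
grip_width: 0.013
gripper_force: 78.2
```

```bash
python3 - <<'E'
from h import *
for k in range(3): i=get_image("wrist")
cv2.imwrite("pics/w4.png",i);s=observe();print(s["time_s"],s["position"],s["ft_force"],s["wrist_torque"])
c=camera_info("wrist");h=cv2.cvtColor(i,cv2.COLOR_BGR2HSV)
R=s["tool_rot"];p=s["position"]
print("bar/socket expected px",proj(c,p+R@[0,0,-.0307]),proj(c,p+R@[.033,0,-.0307]),proj(c,p+R@[-.033,0,-.0307]))
cv2.imwrite("pics/w4c.png",i[180:480,120:520])
rows(np.array([.543,.1513,.195])-p,27.8,10)
E
```

```text
9.95 [ 0.53127439 -0.17688878  0.20150597] [-0.17266895 -0.93927572 -3.94987177] [0.01737459 0.0241161  0.00432455]
bar/socket expected px [323.20450498 350.95153772] [323.02670769 259.63388493] [323.35810433 429.84100145]
[[-0.26,0.78,0.016],[-0.3,0.76,0.016],[-0.33,0.75,0.016],[-0.37,0.73,0.016],[-0.41,0.71,0.016],[-0.44,0.69,0.016],[-0.47,0.67,0.016],[-0.51,0.65,0.016],[-0.54,0.62,0.016],[-0.57,0.6,0.016]]
turnz -0.463 yaw now -163.53
```

View pics/w4c.png

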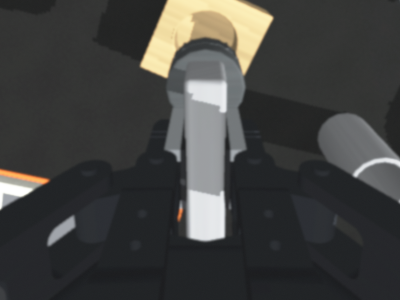

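The key is held straight: front bar edge at (205,80) in the crop, about where it should be. Moving over the nut.

drive_tool(offset=[[-0.26,0.78,0.02],[-0.3,0.76,0.02],[-0.33,0.75,0.02],[-0.37,0.73,0.02],[-0.41,0.71,0.02],[-0.44,0.69,0.02],[-0.47,0.67,0.02],[-0.51,0.65,0.02],[-0.54,0.62,0.02],[-0.57,0.6,0.02]], turn=[[0,0,-0.46],[0,0,-0.46],[0,0,-0.46],[0,0,-0.46],[0,0,-0.46],[0,0,-0.46],[0,0,-0.46],[0,0,-0.46],[0,0,-0.46],[0,0,-0.46]], hand=[0,0,0,0,0,0,0,0,0,0])

```text
time_s: 11.2
position: [0.5439, 0.1522, 0.1934]
tool_rot: [[-0.717, -0.697, -0.001], [-0.697, 0.717, -0.0], [0.001, 0.001, -1.0]]
ft_force: [-0.3, 0.1, -4.4]
grip_width: 0.013
gripper_force: 78.3
```

```bash
python3 - <<'E'
from h import *
for k in range(6): i=get_image("side")
cv2.imwrite("pics/s2.png",i);s=observe();R=s["tool_rot"];p=s["position"]
print(s["time_s"],p,s["q"],s["ft_force"],np.degrees(np.arctan2(R[1,0],R[0,0]))+360)
print("to go tool mm",1e3*R.T@(np.array([.543,.1513,.195])-p))
# side view: project nut axis and socket axis
c=camera_info("side");x,y=proj(c,[.543,.151,.1]).round().astype(int);print(x,y,proj(c,[.543,.151,.078]),proj(c,[p[0],p[1],p[2]-.08]))
cv2.imwrite("pics/s2c.png",cv2.resize(i[y-70:y+50,x-80:x+80],None,fx=5,fy=5,interpolation=cv2.INTER_CUBIC))
E
```

```text
11.5 [0.5440479  0.15043301 0.19380701] [ 3.44882577e+00  2.49373145e+01  7.56708709e+01 -1.53329940e-02
  7.94332957e+01 -1.30570215e+02] [ 0.4467798   0.80522158 -4.08799357] 224.02186340084157
to go tool mm [ 0.15187197  1.35197392 -1.19251318]
295 234 [295.24559529 242.11335128] [294.83911692 228.38772702]
```

View pics/s2c.png

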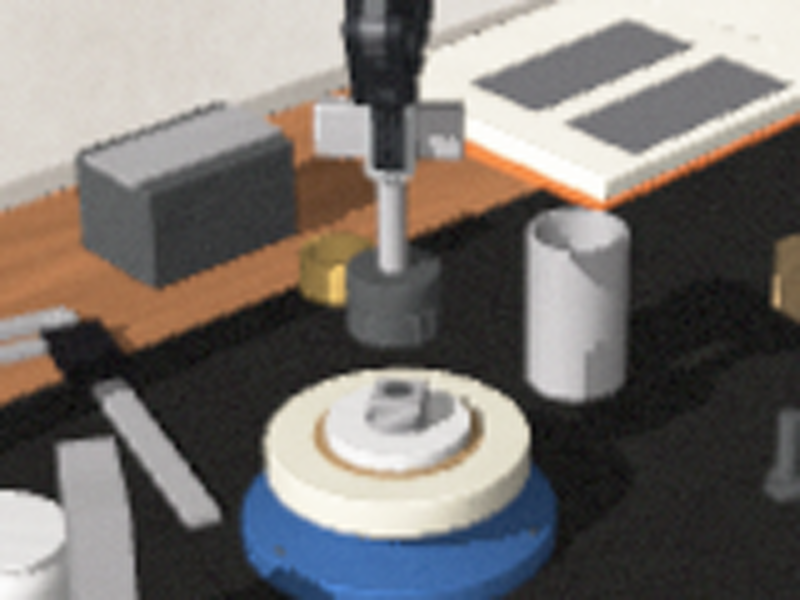

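drive_tool(offset=[[0.03,0.015,0.1],[0,0,0.1],[0,0,0.1],[0,0,0.1],[0,0,0.1],[0,0,0.1],[0,0,0.1],[0,0,0.05],[0,0,0.05],[0,0,0]], turn=[[0,0,0],[0,0,0],[0,0,0],[0,0,0],[0,0,0],[0,0,0],[0,0,0],[0,0,0],[0,0,0],[0,0,0]], hand=[0,0,0,0,0,0,0,0,0,0])

```text
time_s: 12.75
position: [0.5428, 0.1507, 0.162]
tool_rot: [[-0.718, -0.696, -0.0], [-0.696, 0.718, 0.0], [0.0, 0.0, -1.0]]
ft_force: [0.2, 0.2, -4.4]
grip_width: 0.0128
gripper_force: 78.5
```

```bash
cat >> h.py <<'E'
def st():
    S=[]
    s=observe();R=s["tool_rot"];print(round(s["time_s"],2),s["position"].round(4),"yaw",round(float(np.degrees(np.arctan2(R[1,0],R[0,0]))%360),2),"F",s["ft_force"].round(1),"T",s["wrist_torque"].round(3),"Ftool",(R.T@s["ft_force"]).round(1),"q6",s["q"][5].round(1))
E
python3 - <<'E'
from h import *
st()
i=get_image("side");c=camera_info("side");p=observe()["position"]
cv2.imwrite("pics/s3.png",i)
x,y=295,234
cv2.imwrite("pics/s3c.png",cv2.resize(i[y-60:y+40,x-60:x+60],None,fx=6,fy=6,interpolation=cv2.INTER_CUBIC))
h=cv2.cvtColor(i,cv2.COLOR_BGR2HSV)
for r in range(205,236,3): print(r,h[r,275:316,2])
E
```

```text
12.75 [0.5428 0.1507 0.162 ] yaw 224.08 F [ 0.2  0.2 -4.4] T [0.024 0.062 0.016] Ftool [-0.3  0.   4.4] q6 -130.6
205 [100  99 100 139 213 195 192 192 190 194 192 191 191 202 193  92  59  56
  57  59  63  90 137 122 128 127 137 175 188 181 191 173 155 122 181 184
 180 137 108  71  69]
208 [107 106 108 110 117 118 133 164 161 167 174 175 183 190 192  93  57  46
  56  59  51  74 132 124 137 125 129 130 132 126 129 130 116  30  28  30
  21  29  26  35  39]
211 [155 170 176 178 150 151 147 156 149 151 153 152 151 160 186 191 185 165
 119 120 119 124 128  90  42  36  23  26  23  29  28  27  27  26  28  38
  38  39  38  39  38]
214 [134 122 110 128 142 150 156 154 154 154 149 142 132 138 187 150 168 203
 179 159 130  95  29  26  33  26  21  26  26  34  30  38  35  40  40  40
  36  32  40  40  39]
217 [120 135 137 143 147 148 168 224 224 222 212 201 183 157 125 117 162 209
 198 172 138  95  23  34  32  40  35  35  38  39  41  36  44  36  35  38
  38  37  33  36  39]
220 [125 135 142 149 148 176 233 227 219 211 194 178 159 136 123 105 133 207
 198 177 140  99  39  43  36  35  39  39  35  39 
[... 163 characters left out ...]
  39  39  35  37  37  39  35  38
  34  34  36  41  30]
226 [ 24  21  30  36  34  39  35  36  32  39  36  42  55  75  73  92 149 203
 200 178 145 102  56  54  49  47  42  41  38  34  35  35  37  38  38  40
  40  36  36  29  39]
229 [ 38  35  37  42  37  38  37  36  34  50  79  83  83  81  87  91 139 206
 202 179 147 106  76  78  80  78  83  79  66  41  42  35  37  40  39  39
  39  37  40  40  38]
232 [38 40 37 39 34 37 36 36 39 53 95 98 94 88 84 84 83 83 83 84 86 85 86 89
 82 89 75 56 49 30 36 39 38 41 36 37 33 36 36 34 37]
235 [ 39  35  38  39  41  38  40  41  41  58  91  94  96 100  99 101  97  99
 100  95  89  88  84  73  66  63  53  50  47  41  37  39  39  37  36  37
  39  35  38  38  34]
```

```bash
python3 - <<'E'
from h import *
i=cv2.imread("pics/s2.png");h=cv2.cvtColor(i,cv2.COLOR_BGR2HSV)
roi=np.zeros(i.shape[:2],bool);roi[230:290,255:335]=1
for n,m in(("wheel",(h[...,2]>140)&(h[...,1]<70)),("blue",(h[...,0]>95)&(h[...,0]<125)&(h[...,1]>100)&(h[...,2]>40))):
    q=blobs(roi&m)[0];x,y,w,hh=cv2.boundingRect(q);print(n,x,w,x+(w-1)/2,cv2.fitEllipse(cv2.convexHull(q)))
V=h[...,2].astype(float)
def edges(row,a,b,t):
    v=row[a:b];k=np.where(v>t)[0];f=k[0];l=k[-1]
    return a+f-(v[f]-t)/(v[f]-v[f-1]), a+l+(v[l]-t)/(v[l]-v[l+1])
j=cv2.cvtColor(cv2.imread("pics/s3.png"),cv2.COLOR_BGR2HSV)[...,2].astype(float)
for r in(230,231,232,233,234): print(r,edges(j[r],278,312,62))
r=V[250:262].mean(0);print("wheel rows",edges(r,255,335,140))
c=camera_info("side");print(proj(c,[.543,.1513,.1]),proj(c,[.543,.1513,.05]),proj(c,[.543-.000717*5,.1513-.000697*5,.05]))
# wrist check of bar in w4
i=cv2.imread("pics/w4.png");g=i[:,:,1].astype(int);print(g[225:280:2,325].tolist(),g[400:440:2,325].tolist())
E
```

```text
wheel 268 53 294.0 ((293.60107421875, 253.9942169189453), (34.33844757080078, 53.938819885253906), 86.55441284179688)
blue 263 64 294.5 ((294.244140625, 268.031982421875), (39.400169372558594, 64.39950561523438), 88.54655456542969)
230 (np.float64(284.2105263157895), np.float64(303.03846153846155))
231 (np.float64(284.2142857142857), np.float64(302.30434782608694))
232 (np.float64(284.2142857142857), np.float64(301.6842105263158))
233 (np.float64(284.1666666666667), np.float64(301.1666666666667))
234 (np.float64(284.2307692307692), np.float64(300.4))
wheel rows (np.float64(267.5553121577218), np.float64(319.6731234866828))
[294.95905184 233.91565   ] [295.3798108  252.46299983] [297.50555361 252.54324657]
[59, 59, 86, 114, 115, 116, 120, 120, 111, 108, 108, 110, 111, 111, 112, 111, 114, 133, 177, 209, 224, 229, 229, 229, 229, 229, 229, 229] [228, 228, 228, 228, 228, 228, 228, 228, 228, 226, 172, 60, 36, 32, 32, 33, 36, 37, 37, 36]
```

Alignment agrees within about 0.5 mm, so I'll feel downward gently.

drive_tool(offset=[[0,0,0.02],[0,0,0.02],[0,0,0.02],[0,0,0.02],[0,0,0.02],[0,0,0.02],[0,0,0.02],[0,0,0],[0,0,0],[0,0,0]], turn=[[0,0,0],[0,0,0],[0,0,0],[0,0,0],[0,0,0],[0,0,0],[0,0,0],[0,0,0],[0,0,0],[0,0,0]], hand=[0,0,0,0,0,0,0,0,0,0])

```text
time_s: 14.05
position: [0.5429, 0.1507, 0.1566]
tool_rot: [[-0.718, -0.696, 0.0], [-0.696, 0.718, 0.0], [-0.0, -0.0, -1.0]]
ft_force: [-0.1, 0.9, -4.0]
grip_width: 0.0133
gripper_force: 78.5
```

```bash
python3 -c "
from h import *
st()"
```

```text
14.05 [0.5429 0.1507 0.1566] yaw 224.07 F [-0.1  0.9 -4. ] T [-0.    -0.023  0.021] Ftool [-0.6  0.7  4. ] q6 -130.6
```

No contact yet (origin ≈ 76 mm). Continuing.

drive_tool(offset=[[0,0,0.02],[0,0,0.02],[0,0,0.02],[0,0,0.02],[0,0,0.02],[0,0,0],[0,0,0],[0,0,0],[0,0,0],[0,0,0]], turn=[[0,0,0],[0,0,0],[0,0,0],[0,0,0],[0,0,0],[0,0,0],[0,0,0],[0,0,0],[0,0,0],[0,0,0]], hand=[0,0,0,0,0,0,0,0,0,0])

```text
time_s: 15.3
position: [0.5428, 0.1507, 0.1525]
tool_rot: [[-0.718, -0.696, -0.0], [-0.696, 0.718, -0.0], [0.0, 0.0, -1.0]]
ft_force: [0.8, 0.0, -4.0]
grip_width: 0.0128
gripper_force: 78.5
```

```bash
python3 -c "
from h import *
st()"
```

```text
15.3 [0.5428 0.1507 0.1525] yaw 224.07 F [ 0.8  0.  -4. ] T [-0.091 -0.029  0.039] Ftool [-0.6 -0.5  4. ] q6 -130.6
```

drive_tool(offset=[[0,0,0.02],[0,0,0.02],[0,0,0.02],[0,0,0.02],[0,0,0.02],[0,0,0.02],[0,0,0.02],[0,0,0.02],[0,0,0.01],[0,0,0]], turn=[[0,0,0],[0,0,0],[0,0,0],[0,0,0],[0,0,0],[0,0,0],[0,0,0],[0,0,0],[0,0,0],[0,0,0]], hand=[0,0,0,0,0,0,0,0,0,0])

```text
time_s: 16.55
position: [0.5428, 0.1507, 0.1457]
tool_rot: [[-0.718, -0.696, -0.0], [-0.696, 0.718, -0.0], [0.0, 0.0, -1.0]]
ft_force: [-0.1, -0.3, -2.7]
grip_width: 0.0126
gripper_force: 78.5
```

```bash
python3 -c "
from h import *
st()"
```

```text
16.55 [0.5428 0.1507 0.1457] yaw 224.07 F [-0.1 -0.3 -2.7] T [-0.019 -0.017 -0.034] Ftool [ 0.3 -0.1  2.7] q6 -130.6
```

drive_tool(offset=[[0,0,0.01],[0,0,0],[0,0,0.01],[0,0,0],[0,0,0.01],[0,0,0],[0,0,0],[0,0,0],[0,0,0],[0,0,0]], turn=[[0,0,0],[0,0,0],[0,0,0],[0,0,0],[0,0,0],[0,0,0],[0,0,0],[0,0,0],[0,0,0],[0,0,0]], hand=[0,0,0,0,0,0,0,0,0,0])

```text
time_s: 17.8
position: [0.5428, 0.1507, 0.1445]
tool_rot: [[-0.718, -0.696, -0.0], [-0.696, 0.718, 0.0], [-0.0, 0.0, -1.0]]
ft_force: [-0.7, -0.6, -3.2]
grip_width: 0.0129
gripper_force: 78.5
```

```bash
python3 -c "
from h import *
st()"
```

```text
17.8 [0.5428 0.1507 0.1445] yaw 224.07 F [-0.7 -0.6 -3.2] T [0.038 0.008 0.04 ] Ftool [0.9 0.1 3.2] q6 -130.6
```

drive_tool(offset=[[0,0,0.005],[0,0,0.005],[0,0,0.005],[0,0,0.005],[0,0,0],[0,0,0],[0,0,0],[0,0,0],[0,0,0],[0,0,0]], turn=[[0,0,0],[0,0,0],[0,0,0],[0,0,0],[0,0,0],[0,0,0],[0,0,0],[0,0,0],[0,0,0],[0,0,0]], hand=[0,0,0,0,0,0,0,0,0,0])

```text
time_s: 19.05
position: [0.543, 0.1507, 0.144]
tool_rot: [[-0.718, -0.696, 0.001], [-0.696, 0.718, 0.0], [-0.0, -0.0, -1.0]]
ft_force: [-1.2, 0.9, 5.1]
grip_width: 0.0128
gripper_force: 79.9
```

```bash
python3 -c "
from h import *
st()"
```

```text
19.05 [0.543  0.1507 0.144 ] yaw 224.08 F [-1.2  0.9  5.1] T [-0.021  0.412  0.018] Ftool [ 0.3  1.4 -5.1] q6 -130.6
```

Seated fully (contact about 9 N, origin ≈ 64 mm). Turning clockwise, rising with the thread.

drive_tool(offset=[[0,0,-0.005],[0,0,-0.001],[0,0,-0.001],[0,0,-0.001],[0,0,-0.001],[0,0,-0.001],[0,0,-0.001],[0,0,-0.001],[0,0,-0.001],[0,0,-0.001]], turn=[[0,0,0.5],[0,0,0.5],[0,0,0.5],[0,0,0.5],[0,0,0.5],[0,0,0.5],[0,0,0.5],[0,0,0.5],[0,0,0.5],[0,0,0.5]], hand=[0,0,0,0,0,0,0,0,0,0])

```text
time_s: 20.3
position: [0.5434, 0.1507, 0.1444]
tool_rot: [[-0.97, -0.242, 0.001], [-0.242, 0.97, 0.0], [-0.001, -0.0, -1.0]]
ft_force: [1.4, -0.3, 3.3]
grip_width: 0.0127
gripper_force: 79.5
```

```bash
python3 -c "
from h import *
st()"
```

```text
20.3 [0.5434 0.1507 0.1444] yaw 194.0 F [ 1.4 -0.3  3.3] T [ 0.142 -0.082  0.264] Ftool [-1.3 -0.6 -3.3] q6 -100.5
```

drive_tool(offset=[[0,0,-0.0016],[0,0,-0.0016],[0,0,-0.0016],[0,0,-0.0016],[0,0,-0.0016],[0,0,-0.0016],[0,0,-0.0016],[0,0,-0.0016],[0,0,-0.0016],[0,0,-0.0016]], turn=[[0,0,0.8],[0,0,0.8],[0,0,0.8],[0,0,0.8],[0,0,0.8],[0,0,0.8],[0,0,0.8],[0,0,0.8],[0,0,0.8],[0,0,0.8]], hand=[0,0,0,0,0,0,0,0,0,0])

```text
time_s: 21.55
position: [0.5435, 0.1512, 0.145]
tool_rot: [[-0.829, 0.56, 0.002], [0.56, 0.829, 0.001], [-0.001, 0.002, -1.0]]
ft_force: [1.4, 3.6, 1.5]
grip_width: 0.0129
gripper_force: 79.3
```

```bash
python3 -c "
from h import *
st()"
```

```text
21.55 [0.5435 0.1512 0.145 ] yaw 145.95 F [1.4 3.6 1.5] T [ 0.587 -0.326  0.28 ] Ftool [ 0.9  3.8 -1.5] q6 -52.5
```

drive_tool(offset=[[0,0,-0.0014],[0,0,-0.0014],[0,0,-0.0014],[0,0,-0.0014],[0,0,-0.0014],[0,0,-0.0014],[0,0,-0.0014],[0,0,-0.0014],[0,0,-0.0014],[0,0,-0.0014]], turn=[[0,0,0.8],[0,0,0.8],[0,0,0.8],[0,0,0.8],[0,0,0.8],[0,0,0.8],[0,0,0.8],[0,0,0.8],[0,0,0.8],[0,0,0.8]], hand=[0,0,0,0,0,0,0,0,0,0])

```text
time_s: 22.8
position: [0.5439, 0.1514, 0.1456]
tool_rot: [[-0.138, 0.99, 0.003], [0.99, 0.138, 0.002], [0.001, 0.003, -1.0]]
ft_force: [2.7, 3.2, 0.1]
grip_width: 0.0128
gripper_force: 79.2
```

```bash
python3 -c "
from h import *
st()"
```

```text
22.8 [0.5439 0.1514 0.1456] yaw 97.94 F [2.7 3.2 0.1] T [ 0.84  -0.709  0.218] Ftool [ 2.8  3.2 -0.1] q6 -4.5
```

drive_tool(offset=[[0,0,-0.0014],[0,0,-0.0014],[0,0,-0.0014],[0,0,-0.0014],[0,0,-0.0014],[0,0,-0.0014],[0,0,-0.0014],[0,0,-0.0014],[0,0,-0.0014],[0,0,-0.0014]], turn=[[0,0,0.8],[0,0,0.8],[0,0,0.8],[0,0,0.8],[0,0,0.8],[0,0,0.8],[0,0,0.8],[0,0,0.8],[0,0,0.8],[0,0,0.8]], hand=[0,0,0,0,0,0,0,0,0,0])

```text
time_s: 24.05
position: [0.5443, 0.1513, 0.1461]
tool_rot: [[0.644, 0.765, 0.004], [0.765, -0.644, 0.001], [0.004, 0.002, -1.0]]
ft_force: [5.3, 3.2, -1.4]
grip_width: 0.0127
gripper_force: 79.0
```

```bash
python3 -c "
from h import *
st()"
```

```text
24.05 [0.5443 0.1513 0.1461] yaw 49.94 F [ 5.3  3.2 -1.4] T [ 0.733 -1.078  0.3  ] Ftool [5.8 2.  1.4] q6 43.5
```

drive_tool(offset=[[0.005,0,-0.0014],[0.005,0,-0.0014],[0.005,0,-0.0014],[0,0,-0.0014],[0,0,-0.001],[0,0,-0.001],[0,0,-0.001],[0,0,-0.001],[0,0,0],[0,0,0]], turn=[[0,0,0.6],[0,0,0.6],[0,0,0.6],[0,0,0.6],[0,0,0.6],[0,0,0.6],[0,0,0.6],[0,0,0.6],[0,0,0],[0,0,0]], hand=[0,0,0,0,0,0,0,0,0,0])

```text
time_s: 25.3
position: [0.5446, 0.1512, 0.1465]
tool_rot: [[0.931, 0.364, 0.004], [0.364, -0.931, 0.0], [0.003, 0.001, -1.0]]
ft_force: [6.1, 2.0, -0.5]
grip_width: 0.0129
gripper_force: 78.9
```

```bash
python3 -c "
from h import *
st()"
```

```text
25.3 [0.5446 0.1512 0.1465] yaw 21.35 F [ 6.1  2.  -0.5] T [ 0.235 -1.203  0.111] Ftool [6.4 0.4 0.5] q6 72.2
```

drive_tool(offset=[[0.01,0,0],[0.01,0,0],[0,0,-0.05],[0,0,-0.1],[0,0,-0.1],[0,0,-0.1],[0,0,-0.2],[0,0,-0.3],[0,0,-0.3],[0,0,-0.15]], turn=[[0,0,-0.3],[0,0,0],[0,0,0],[0,0,0],[0,0,0],[0,0,0],[0,0,0],[0,0,0],[0,0,0],[0,0,0]], hand=[0,0,0,0,0,0,0,0,0,0])

```text
time_s: 26.55
position: [0.5441, 0.1515, 0.1996]
tool_rot: [[0.92, 0.392, 0.001], [0.392, -0.92, 0.0], [0.001, 0.0, -1.0]]
ft_force: [-0.5, 0.5, -3.9]
grip_width: 0.0128
gripper_force: 78.8
```

```bash
python3 - <<'E'
from h import *
st()
i=get_image("side");cv2.imwrite("pics/s4.png",i)
s=observe();R=s["tool_rot"];p=s["position"]
c=camera_info("side");print(R,proj(c,p-[0,0,.08]))
cv2.imwrite("pics/s4c.png",cv2.resize(i[164:284,215:375],None,fx=5,fy=5,interpolation=cv2.INTER_CUBIC))
w=camera_info("wrist");print(proj(w,[.543,.151,.08]))
cv2.imwrite("pics/w5.png",get_image("wrist"))
E
```

```text
26.55 [0.5441 0.1515 0.1996] yaw 23.08 F [-0.5  0.5 -3.9] T [ 0.005 -0.028 -0.011] Ftool [-0.2 -0.6  3.9] q6 70.5
[[ 9.19982827e-01  3.91954176e-01  1.87691218e-03]
 [ 3.91954676e-01 -9.19984522e-01  1.09088639e-04]
 [ 1.76948790e-03  6.35304830e-04 -9.99998233e-01]] [294.37664649 226.13960282]
[325.70982105 233.94991117]
```

View pics/s4c.png

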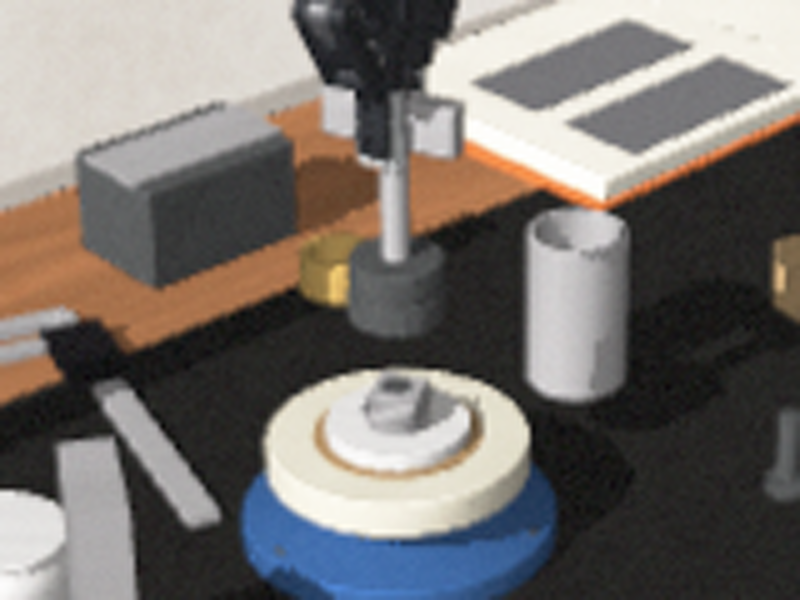

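The nut has visibly turned and risen, with the key clear of it. Returning to the block.

```bash
python3 -c "
from h import *
rows(np.array([.5336,-.1746,.20])-observe()['position'],0,10)"
```

```text
[[-0.34,0.74,-0.002],[-0.34,0.74,-0.002],[-0.34,0.74,-0.002],[-0.34,0.74,-0.002],[-0.34,0.74,-0.002],[-0.34,0.74,-0.002],[-0.34,0.74,-0.002],[-0.34,0.74,-0.002],[-0.34,0.74,-0.002],[-0.34,0.74,-0.002]]
turnz 0.0 yaw now 23.08
```

drive_tool(offset=[[-0.34,0.74,0],[-0.34,0.74,0],[-0.34,0.74,0],[-0.34,0.74,0],[-0.34,0.74,0],[-0.34,0.74,0],[-0.34,0.74,0],[-0.34,0.74,0],[-0.34,0.74,0],[-0.34,0.74,0]], turn=[[0,0,0],[0,0,0],[0,0,0],[0,0,0],[0,0,0],[0,0,0],[0,0,0],[0,0,0],[0,0,0],[0,0,0]], hand=[0,0,0,0,0,0,0,0,0,0])

```text
time_s: 27.9
position: [0.5346, -0.1751, 0.198]
tool_rot: [[0.92, 0.392, -0.001], [0.392, -0.92, 0.0], [-0.001, -0.001, -1.0]]
ft_force: [0.2, -0.2, -4.3]
grip_width: 0.0125
gripper_force: 78.8
```

```bash
python3 - <<'E'
from h import *
for k in range(6): i=get_image("side")
st();s=observe();print("to go tool",1e3*s["tool_rot"].T@(np.array([.5336,-.1746,.14])-s["position"]))
cv2.imwrite("pics/s5.png",i)
E
```

```text
28.2 [ 0.5348 -0.1734  0.1982] yaw 23.11 F [ 0.4 -1.  -4.2] T [ 0.002  0.019 -0.007] Ftool [-0.1  1.   4.2] q6 36.9
to go tool [-1.54672652  0.69443186 58.21434436]
```

drive_tool(offset=[[-0.04,0.015,0.2],[0,0,0.3],[0,0,0.3],[0,0,0.3],[0,0,0.3],[0,0,0.1],[0,0,0],[0,0,0],[0,0,0],[0,0,0]], turn=[[0,0,0],[0,0,0],[0,0,0],[0,0,0],[0,0,0],[0,0,0],[0,0,0],[0,0,0],[0,0,0],[0,0,0]], hand=[0,0,0,0,0,0,0,0,0,0])

```text
time_s: 29.45
position: [0.5337, -0.1754, 0.1387]
tool_rot: [[0.92, 0.392, 0.0], [0.392, -0.92, -0.0], [0.0, 0.0, -1.0]]
ft_force: [-0.3, -1.0, -3.8]
grip_width: 0.0128
gripper_force: 78.9
```

```bash
python3 - <<'E'
from h import *
i=get_image("side");st()
c=camera_info("side");x,y=proj(c,[.5326,-.175,.06]).round().astype(int)
cv2.imwrite("pics/s6c.png",cv2.resize(i[y-60:y+40,x-60:x+60],None,fx=6,fy=6,interpolation=cv2.INTER_CUBIC))
E
```

```text
29.5 [ 0.5337 -0.1754  0.1386] yaw 23.07 F [-0.  -0.6 -2.8] T [ 0.006  0.018 -0.009] Ftool [-0.3  0.5  2.8] q6 36.7
```

View pics/s6c.png

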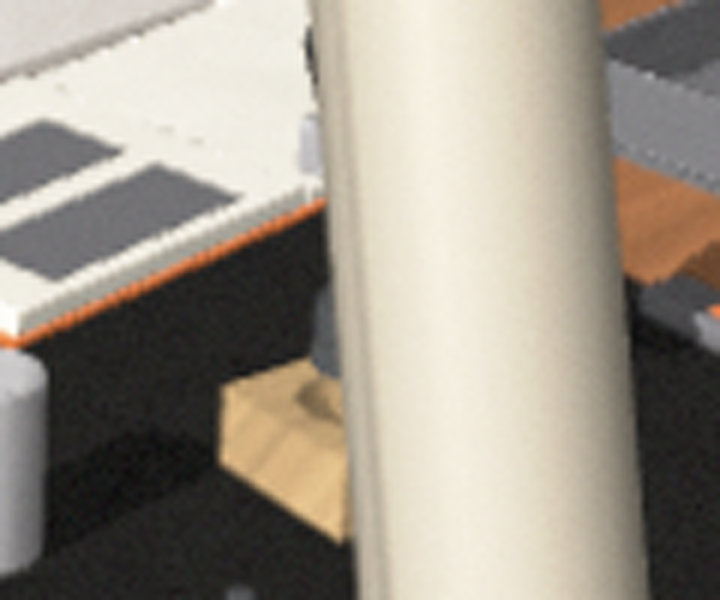

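Partly hidden by the arm, but the socket's left edge (313,330) lies just inside the hole's left edge (297,400), as it should when centred. Lowering.

drive_tool(offset=[[0,0,0.1],[0,0,0.1],[0,0,0.1],[0,0,0.1],[0,0,0.05],[0,0,0.05],[0,0,0.05],[0,0,0.05],[0,0,0],[0,0,0]], turn=[[0,0,0],[0,0,0],[0,0,0],[0,0,0],[0,0,0],[0,0,0],[0,0,0],[0,0,0],[0,0,0],[0,0,0]], hand=[0,0,0,0,0,0,0,0,0,0])

```text
time_s: 30.75
position: [0.5337, -0.1754, 0.1145]
tool_rot: [[0.92, 0.392, 0.0], [0.392, -0.92, -0.0], [0.0, 0.0, -1.0]]
ft_force: [-0.1, 0.2, -2.6]
grip_width: 0.0125
gripper_force: 79.0
```

```bash
python3 -c "
from h import *
st()"
```

```text
30.75 [ 0.5337 -0.1754  0.1145] yaw 23.08 F [-0.1  0.2 -2.6] T [ 0.035  0.058 -0.005] Ftool [ 0.  -0.2  2.6] q6 36.7
```

drive_tool(offset=[[0,0,0.1],[0,0,0.1],[0,0,0.1],[0,0,0.1],[0,0,0.08],[0,0,0.05],[0,0,0.02],[0,0,0.02],[0,0,0],[0,0,0]], turn=[[0,0,0],[0,0,0],[0,0,0],[0,0,0],[0,0,0],[0,0,0],[0,0,0],[0,0,0],[0,0,0],[0,0,0]], hand=[0,0,0,0,0,0,0,0,0,0])

```text
time_s: 32.0
position: [0.5337, -0.1754, 0.0917]
tool_rot: [[0.92, 0.392, 0.0], [0.392, -0.92, -0.0], [0.0, 0.0, -1.0]]
ft_force: [-0.0, 0.8, -4.5]
grip_width: 0.0128
gripper_force: 79.0
```

```bash
python3 -c "
from h import *
st()"
```

```text
32.0 [ 0.5337 -0.1754  0.0917] yaw 23.08 F [-0.   0.8 -4.5] T [-0.001 -0.054  0.034] Ftool [ 0.3 -0.7  4.5] q6 36.7
```

drive_tool(offset=[[0,0,0.01],[0,0,0.01],[0,0,0.01],[0,0,0.005],[0,0,0],[0,0,0],[0,0,0],[0,0,0],[0,0,0],[0,0,0]], turn=[[0,0,0],[0,0,0],[0,0,0],[0,0,0],[0,0,0],[0,0,0],[0,0,0],[0,0,0],[0,0,0],[0,0,0]], hand=[0,0,0,0,0,0,0,0,0,0])

```text
time_s: 33.25
position: [0.5337, -0.1754, 0.0904]
tool_rot: [[0.92, 0.392, 0.0], [0.392, -0.92, -0.0], [0.0, 0.0, -1.0]]
ft_force: [-1.3, 0.9, 5.0]
grip_width: 0.0132
gripper_force: 80.3
```

```bash
python3 -c "
from h import *
st()"
```

```text
33.25 [ 0.5337 -0.1754  0.0904] yaw 23.07 F [-1.3  0.9  5. ] T [ 0.245  0.361 -0.031] Ftool [-0.9 -1.3 -5. ] q6 36.7
```

drive_tool(offset=[[0,0,0],[0,0,0],[0,0,0],[0,0,0],[0,0,0],[0,0,0],[0,0,0],[0,0,0],[0,0,0],[0,0,0]], turn=[[0,0,0],[0,0,0],[0,0,0],[0,0,0],[0,0,0],[0,0,0],[0,0,0],[0,0,0],[0,0,0],[0,0,0]], hand=[0.2,0.4,0.6,0.8,1,1,1,1,1,1])

```text
time_s: 34.5
position: [0.5337, -0.1754, 0.0902]
tool_rot: [[0.92, 0.392, 0.0], [0.392, -0.92, -0.0], [0.0, 0.0, -1.0]]
ft_force: [0.0, -0.7, -0.4]
grip_width: 0.0855
gripper_force: 0.0
```

drive_tool(offset=[[0,0,-0.2],[0,0,-0.3],[0,0,-0.4],[0,0,-0.4],[0,0,-0.4],[0,0,-0.4],[0,0,-0.4],[0,0,-0.2],[0,0,0],[0,0,0]], turn=[[0,0,0],[0,0,0],[0,0,0],[0,0,0],[0,0,0],[0,0,0],[0,0,0],[0,0,0],[0,0,0],[0,0,0]], hand=[1,1,1,1,1,1,1,1,1,1])

```text
time_s: 35.75
position: [0.5334, -0.1752, 0.1977]
tool_rot: [[0.92, 0.392, -0.001], [0.392, -0.92, 0.001], [-0.001, -0.001, -1.0]]
ft_force: [0.0, -0.4, 0.2]
grip_width: 0.0852
gripper_force: 0.0
```

```bash
python3 - <<'E'
from h import *
i=get_image("wrist");st();cv2.imwrite("pics/w6.png",i);cv2.imwrite("pics/w6c.png",i)
h=cv2.cvtColor(i,cv2.COLOR_BGR2HSV);c=camera_info("wrist")
p=proj(c,[.5326,-.175,.121]);print(p)
roi=np.zeros(i.shape[:2],bool);x,y=p.round().astype(int);roi[y-70:y+70,x-40:x+40]=1
for g in blobs(roi&(h[...,1]<40)&(h[...,2]>180))[:2]:
    r=cv2.minAreaRect(g);print(r,ray(c,r[0],.121),[float(np.hypot(*(ray(c,a,.121)-ray(c,b,.121))[:2]).round(4)) for a,b in zip(cv2.boxPoints(r),np.roll(cv2.boxPoints(r),1,0))])
rows(np.array([.52,.14,.20])-observe()["position"],0,10)
E
```

```text
35.8 [ 0.5334 -0.1752  0.1977] yaw 23.07 F [-0.2  1.  -0.6] T [-0.081 -0.018  0.   ] Ftool [ 0.3 -1.   0.6] q6 36.7
[325.30501069 251.14562266]
((325.0, 247.5), (22.0, 103.0), 0.0) [ 0.53469277 -0.17390511  0.121     ] [0.0141, 0.0664, 0.013, 0.0664]
[[0.28,-0.74,-0.006],[0.28,-0.74,-0.006],[0.28,-0.74,-0.006],[0.28,-0.74,-0.006],[0.28,-0.74,-0.006],[0.28,-0.74,-0.006],[0.28,-0.74,-0.006],[0.28,-0.74,-0.006],[0.28,-0.74,-0.006],[0.28,-0.74,-0.006]]
turnz 0.0 yaw now 23.07
```

The key stands upright in the block (bar seen at 66 × 14 mm at the right height). A quick numeric check of the nut angle next.

drive_tool(offset=[[0.28,-0.74,0],[0.28,-0.74,0],[0.28,-0.74,0],[0.28,-0.74,0],[0.28,-0.74,0],[0.28,-0.74,0],[0.28,-0.74,0],[0.28,-0.74,0],[0.28,-0.74,0],[0.28,-0.74,0]], turn=[[0,0,0],[0,0,0],[0,0,0],[0,0,0],[0,0,0],[0,0,0],[0,0,0],[0,0,0],[0,0,0],[0,0,0]], hand=[1,1,1,1,1,1,1,1,1,1])

```text
time_s: 37.05
position: [0.5204, 0.1419, 0.1977]
tool_rot: [[0.92, 0.392, -0.001], [0.392, -0.92, -0.0], [-0.001, -0.0, -1.0]]
ft_force: [-0.0, -0.1, 0.3]
grip_width: 0.0855
gripper_force: 0.0
```

```bash
python3 - <<'E'
from h import *
for k in range(6): i=get_image("wrist")
st();c=camera_info("wrist");i=get_image("wrist");cv2.imwrite("pics/w7.png",i)
def angs(i,c,p,z):
    x,y=proj(c,p).round().astype(int)
    g=cv2.resize(i[y-30:y+30,x-30:x+30],None,fx=6,fy=6,interpolation=cv2.INTER_CUBIC)
    g=cv2.GaussianBlur(cv2.cvtColor(g,cv2.COLOR_BGR2GRAY),(0,0),3)
    L,_,pr,nfa=cv2.createLineSegmentDetector(1).detect(g)
    for l in L[:,0]:
        a,b=[ray(c,(x-30+u/6,y-30+v/6),z)[:2] for u,v in(l[:2],l[2:])];d=b-a
        if np.hypot(*d)>.012:print((a+b)/2-np.array(p[:2]),np.hypot(*d).round(4),"ang mod90",(np.degrees(np.arctan2(d[1],d[0]))%90).round(1))
angs(i,c,[.5435,.1513,.080],.080)
print("before");c2=dict(c);c2["world_to_cam"]=np.load("w2.npy");angs(cv2.imread("pics/w2.png"),c2,[.543,.1513,.078],.078)
E
```

```text
37.35 [0.5207 0.1401 0.198 ] yaw 23.04 F [ 0.1 -0.2  0.7] T [-0.013 -0.011  0.024] Ftool [-0.   0.2 -0.7] q6 69.4
before
[-0.00775428 -0.00783297] 0.0207 ang mod90 43.8
```

```bash
python3 - <<'E'
from h import *
i=cv2.imread("pics/w7.png");c=camera_info("wrist");p=[.5435,.1513,.080]
x,y=proj(c,p).round().astype(int);print(x,y)
g=cv2.cvtColor(i,cv2.COLOR_BGR2GRAY)
G=cv2.resize(g[y-30:y+30,x-30:x+30],None,fx=6,fy=6,interpolation=cv2.INTER_CUBIC)
for s in(1,2):
    for l in cv2.createLineSegmentDetector(0).detect(cv2.GaussianBlur(G,(0,0),s))[0][:,0]:
        a,b=[ray(c,(x-30+u/6,y-30+v/6),.08)[:2] for u,v in(l[:2],l[2:])];d=b-a
        if np.hypot(*d)>.008:print(s,((a+b)/2-np.array(p[:2])).round(4),np.hypot(*d).round(4),"ang",(np.degrees(np.arctan2(d[1],d[0]))%90).round(1))
print(g[y-24:y+26:3,x-24:x+26:3])
E
```

```text
324 198
1 [-0.0118 -0.0077] 0.0166 ang 5.2
2 [-0.0117 -0.0085] 0.0148 ang 3.6
[[243 242 243 245 244 225 203 199 196 196 193 227 237 241 241 243 243]
 [243 242 241 240 210 192 187 181 171 159 144 137 133 168 224 220 237]
 [243 240 171 157 155 155 161 171 179 185 193 195 199 168 173 175 179]
 [243 230 195 197 200 199 195 196 199 198 197 198 197 172 149 175 176]
 [243 239 209 197 195 198 196 179 170 183 196 197 198 174 135 170 176]
 [243 233 202 199 198 188 138 100  96 100 135 192 196 175 133 164 176]
 [243 230 198 201 199 144  96  95  95  95  96 145 196 178 136 159 174]
 [243 231 192 198 192 108  94  94  94  94  93 109 188 181 136 159 175]
 [243 237 199 197 187 105  93  94  93  93  93 104 186 183 137 166 174]
 [243 240 208 193 195 126  94  94  94  94  95 128 195 189 147 171 174]
 [243 241 234 195 196 177 109  95  95  95 111 178 196 193 161 172 174]
 [243 242 240 203 198 197 184 147 134 146 186 197 195 194 141 165 174]
 [243 242 240 207 197 198 198 195 195 195 194 193 190 181 154 169 173]
 [243 242 239 189 190 189 189 178 165 163 166 167 171 173 173 172 173]
 [243 242 240 236 233 241 241 236 220 195 175 175 177 176 175 172 173]
 [242 242 240 241 243 245 243 240 239 241 232 216 190 190 197 221 212]
 [242 242 240 241 243 244 243 241 240 242 241 242 241 239 242 241 240]]
```

```bash
python3 - <<'E'
from h import *
c=camera_info("wrist")
def an(f,M,p):
    c["world_to_cam"]=M
    g=cv2.cvtColor(cv2.imread(f),cv2.COLOR_BGR2GRAY);x,y=proj(c,p).round().astype(int)
    G=cv2.resize(g[y-30:y+30,x-30:x+30],None,fx=6,fy=6,interpolation=cv2.INTER_CUBIC)
    v=np.median(G[90:270,90:270][(G[90:270,90:270]>185)&(G[90:270,90:270]<206)]);m=np.abs(G.astype(int)-v)<7
    q=blobs(cv2.morphologyEx(m.astype(np.uint8),cv2.MORPH_OPEN,np.ones((13,13))),2000)[0]
    W=np.array([ray(c,(x-30+u/6,y-30+w/6),p[2])[:2] for u,w in q[:,0]])
    r=cv2.minAreaRect((W*1e4).astype(np.float32));print(f,v,r[0],r[1],r[2]%90)
M=c["world_to_cam"].copy()
an("pics/w7.png",M,[.5435,.1513,.080]);an("pics/w2.png",np.load("w2.npy"),[.543,.1513,.078])
E
```

```text
pics/w7.png 196.0 (5436.044921875, 1521.48974609375) (223.2591094970703, 242.9864501953125) 29.61764144897461
pics/w2.png 195.0 (5402.70849609375, 1555.97412109375) (216.2775115966797, 120.03639221191406) 47.17982482910156
```

The nut's flats went from 44° to 29.6° (mod 90), so it has been slackened about 194.5°, in agreement with the key's turn.

```bash
python3 -c "
from rig import env
print(env.close_job())"
```

```text
the job is handed in; nothing more can be done
None
```

Job handed in at about 37 s of the 72 s limit: the nut is slackened about 195° clockwise by camera check, the key is standing upright in its block, the highest force I read was about 9 N of contact while seating the key, and nothing else was touched.

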